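# Swing the boom microscope over the main board

## Task

Swing the inspection microscope on its ball-bearing boom from where it is parked until its lens stands right over the big square chip in the middle of the green main board, bring it to a standstill there and leave it, untouched, so that it stays at rest over the chip for four seconds. The boom is heavy and hardly slows by itself: push and catch it lightly against the springy rubber bumpers on its sides, never grip it, press hard on it, knock it or swing it fast, and do not let it run into its end stops. Do not disturb the boards, the spray can beyond them or the other things on the bench.

Things in the scene. Friction and masses are not known exactly. Their poses are not given: they have to be found in the camera images.
- stand: boom stand bolted to the bench: steel flange 120 mm across, upright post 38 mm thick, black cap at 348 mm height. Origin: on the post's axis (the boom's upright hinge axis) at bench level. Its -x axis is the direction of the boom at joint value 0, roughly towards the robot
- boom (a joint): angle of the boom about the post in rad: 0 along the stand's -x axis, growing anticlockwise seen from above (towards world -y). End stops at -1.05 and 0.95, parked between -0.98 and -0.75. Moment of inertia about the post 0.28 kg m2 nominal (x 0.7 to 1.35), bearing drag 0.018 N m s/rad plus 0.0006 N m: once pushed it coasts for 8 s and more. Keep it under 0.7 rad/s
- boom_top (a point): point on the top of the white boom case, on its middle line 360 mm from the post's axis, 315 mm above the bench. The case runs from the post to 420 mm from its axis, 100 mm wide, underside 255 mm above the bench. With microscope it weighs 3.0 kg nominal (x 0.7 to 1.35). Contact forces on boom, head and stand must stay under 15 N
- strip_park (a point): middle of the outer face of the black hollow rubber bumper along the boom's park-side (world +y) flank: 350 mm long (68 to 418 mm from the post's axis), 36 mm high (269 to 305 mm above the bench), its face 68 mm from the boom's middle line. Push here to swing the boom towards the boards. The two bumpers' faces are 136 mm apart: too wide to hold or straddle
- strip_far (a point): the same on the far (world -y) flank; push here to brake. Each bumper gives up to 15 mm, 300 N/m, little damped: the boom bounces off a finger in about 0.35 s, and about 0.8 of their closing speed comes back (a finger moving along at 0.45 of the boom's speed stops it dead; off a still one it swings back). Keep fingertips 20 to 40 mm below the boom's top, so that the gripper clears it
- lens (a point): centre of the round ring light and lens under the microscope head, 360 mm from the post's axis on the boom's middle line, 149 mm above the bench; it moves with the boom. The head above it is 100 mm long, 98 mm wide and reaches up to the boom
- main_board: green circuit board 110 x 130 mm on 10 mm standoffs; origin at bench level under the middle of the big square chip (40 x 40 mm, black with a grey square, top 15 mm above the bench), which is the middle of the board. It lies about 360 mm from the post's axis, left or right of the tan board
- power_board: tan circuit board 110 x 130 mm with yellow transformer and aluminium heat sink, up to 40 mm high, not the one wanted; origin at bench level under its middle
- spray_can: upright red spray can 62 mm across, 200 mm high, standing in the path of the microscope head beyond the boards (boom angle about 0.6 and more touches it); origin at its foot's centre
- multimeter: orange multimeter lying flat, 180 x 86 x 44 mm; origin under its middle
- remote: black remote control 170 x 46 x 22 mm; origin under its middle
- screwdriver: blue-handled screwdriver lying flat; origin under its middle
- solder_reel: red reel of solder 56 mm across, 44 mm high; origin under its middle
- red_cup: empty red cup 68 mm across, 75 mm high; origin under its middle
There are look-alikes about, which are no part of the job. Several things look just like the main_board: the one meant starts farthest to the robot's left.

How it is judged:
By the outcome, as a careful person would: the job done as asked, in the order asked, and still so for the second after the job is handed in, with the robot touching nothing.
It also fails if it takes over 64 s, if anything falls off the work surface, if the arm or the gripper's body presses on something with over 40 N, if the wrist force passes 120 N, or if a joint passes its speed limit or range.

## Robot

A 7-joint arm with a two-finger parallel gripper is mounted at the origin on the work surface. World frame = base frame: x ahead of the robot, y to its left, z up, the work surface at z = 0. Lengths are in m, angles in rad, forces in N, time in s.
With the tool pointing down it reaches from about 0.35 to 0.9 m from the base axis. Payload 7.2 kg.
Tool frame: the origin (TCP) lies midway between the tips of the shut fingers; the grasp point (between the pads) lies 19 mm behind it; z points along the fingers, y is the line along which they close (so a half turn about z gives the same grasp; the last joint's range is limited). The gripper opens to 85 mm and grips with 20 to 120 N. Pads are 22 mm wide; open, the fingers measure 114 mm over their backs; the gripper's body (76 mm by 85 mm) begins 54 mm behind the grasp point. The pads swing forward as they close: fully open they stand 13 mm farther back than shut.
Start: joints at [-0.068, 0.411, -0.013, 1.596, 0.006, 1.134, -0.082], TCP at [0.625, -0, 0.231] pointing down, gripper open.
Joint ranges: [-2.95, 2.95], [-0.29, 1.99], [-1.47, 1.44], [0.14, 2.54], [-1.03, 4.17], [0.13, 1.85], [-2.86, 2.86]. Speed limits (rad/s): [2.39, 2.39, 3.01, 3.01, 3.14, 3.14, 3.14].

## Interface

Orientations are given as a unit quaternion [x, y, z, w].
In Python, from workcell import robot gives the robot as it stands. The module is installed in compiled form; this text tells all that it offers.
- The arm moves only by the tool step_arm, never from a script. Its argument "plan" is a list of rows, each an object with "xyz": the shift along the tool's x, y, z in m, a list of three; "roll": the turn about the tool's z in degrees. In form: [{"xyz": [dx, dy, dz], "roll": roll}, ...]. A call has 1 to 12 rows; each row is the pose to reach, as a shift and turn from the pose commanded when the call began, along the tool's axes at that moment; what a row does not reach only later rows make up. A row lasts 1/8 s, in which the tool goes at most 62.5 mm and 10.7 degrees, less where a joint would pass 70% of its speed; a pose out of reach is approached as far as the arm can. A call with a gripper value outside its range is refused whole. "gripper" is the closure, from 0 (fully open) to 1 (shut), set as the call begins (left out, the last holds). The fingers move at their own pace and stop on an object; "squeeze" is the grip in N (left out, the last holds). Time passes only in rows, so rows that repeat a pose let the fingers close. It gives the time, the measured TCP pose, the force, the opening and the grip force at its end, in the units of the state.
- robot.get_state(): the state, without advancing time (a new reading comes with each control period).
- robot.snapshot(name): name is "scene" or "side" or "wrist"; returns a dict with "pixels" (480x640x3 uint8, red, green, blue), "depth" (480x640 float32, m along the optical axis (not along the pixel's ray), 0 where there is no reading), "intrinsics" (3x3 intrinsics, pixels), "eye" and "rotation" of the camera in the world. Camera axes: x right, y down, z forward; pixel columns grow to the right and rows downward; lengths in m; the calibration is good to about 2 mm. A picture is of the moment at which its call begins.
- robot.close_job(): hands the job in; it is judged then, once.
The state is a dict: "t": time; "joint_positions": joint angles; "joint_velocities": joint speeds; "joint_torque": joint torques, N m; "ee_pos": TCP position; "tool_rot": TCP orientation; "wrist_force": force on the tool from outside, world axes, zero at the start; "torque": the same for the moment, N m; "finger_gap": finger opening in m; "gripper_force": force on a finger pad.
Only numpy, scipy, OpenCV 4.12 (cv2) and the standard library are available. Lean on these libraries where they do the work, as an engineer would, in place of code of your own. Each camera call takes 0.05 s, during which the arm holds its last target. There are 200 camera calls.

## Working session

There is one attempt and no reset: what is moved stays moved. The work goes in short steps, Python scripts to look and compute and a tool call to move; the robot and the scene stay as the last step left them, time stands still between calls to the robot, and variables do not carry over. Pictures are saved under pics/ and viewed, at most 10 in all, crops included, and the job is handed in when it is done.

Besides the shell and the picture viewer there is one more tool, called after ">>>" as name(argument=value, ...), one argument or row to a line, values as JSON. step_arm: Moves the arm, as the interface text tells. Its arguments: {"type":"object","properties":{"plan":{"type":"array","items":{"type":"object","properties":{"xyz":{"type":"array","items":{"type":"number"}},"roll":{"type":"number"}}}},"gripper":{"type":"number"},"squeeze":{"type":"number"}},"required":["plan"]}

```bash
mkdir -p pics; cat > h.py <<'E'
import numpy as np, cv2
from workcell import robot
def snap(n,f=None):
    s=robot.snapshot(n)
    if f: cv2.imwrite('pics/'+f,s['pixels'][:,:,::-1])
    return s
def cloud(s):
    K=np.array(s['intrinsics']);d=s['depth'];v,u=np.mgrid[:480,:640]
    p=np.stack([(u-K[0,2])/K[0,0]*d,(v-K[1,2])/K[1,1]*d,d],-1)
    P=p@np.array(s['rotation']).T+np.array(s['eye']); P[d==0]=np.nan
    return P
def ray(s,u,v,z):
    K=np.array(s['intrinsics']);r=np.array(s['rotation'])@[(u-K[0,2])/K[0,0],(v-K[1,2])/K[1,1],1]
    e=np.array(s['eye']);return e+r*(z-e[2])/r[2]
E
python3 - <<'E'
from h import *
for n in('scene','side'):
    s=snap(n,n+'1.png');np.savez(n+'1.npz',**s);print(n,s['eye'],np.array(s['rotation']).round(3).tolist(),s['intrinsics'])
a=robot.get_state();print(a)
E
```

```text
scene [1.32026919 0.43582195 1.50941898] [0.469, 0.834, -0.255, -0.144] [[537.63246079   0.         320.41018261]
 [  0.         537.63246079 244.68052502]
 [  0.           0.           1.        ]]
side [ 0.27436542 -0.96915677  1.06865438] [0.906, -0.125, 0.063, -0.4] [[533.07007071   0.         314.09851225]
 [  0.         533.07007071 230.63836414]
 [  0.           0.           1.        ]]
{'t': 0.1, 'joint_positions': array([-0.06821941,  0.41183399, -0.01273019,  1.59695857,  0.00559499,
        1.1343012 , -0.0821971 ]), 'joint_velocities': array([-2.76090001e-03, -3.69727262e-03, -4.94579521e-04, -1.76069080e-04,
       -1.83718441e-03, -1.45659534e-05,  4.66178443e-05]), 'joint_torque': array([ 4.07594271e-03, -6.01830769e+01,  6.85093571e-01, -3.00088871e+01,
        1.40752629e-02,  6.54632138e-03,  2.04316666e-05]), 'ee_pos': array([ 6.24552661e-01, -1.35365787e-05,  2.30529026e-01]), 'tool_rot': array([ 7.07085009e-01,  7.07128173e-01, -5.49568156e-04, -4.84719909e-04]), 'wrist_force': array([-0.00704593, -0.49571005,  0.0140753 ]), 'torque': array([-0.03737002, -0.0231664 ,  0.05480799]), 'gripper_force': 0.0, 'finger_gap': 0.08548714136943368}
```

View pics/scene1.png

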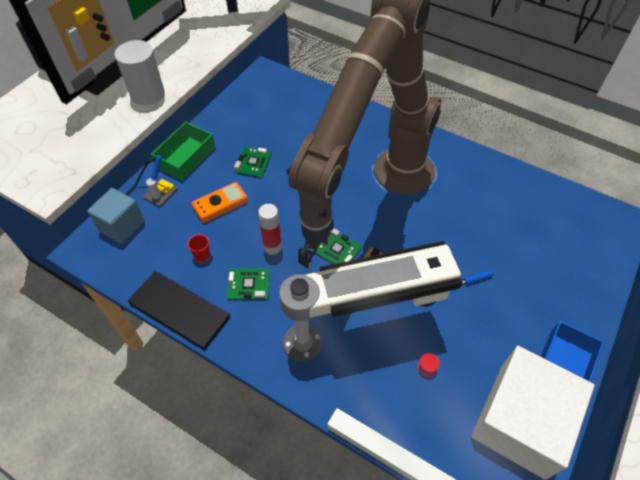

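View pics/side1.png

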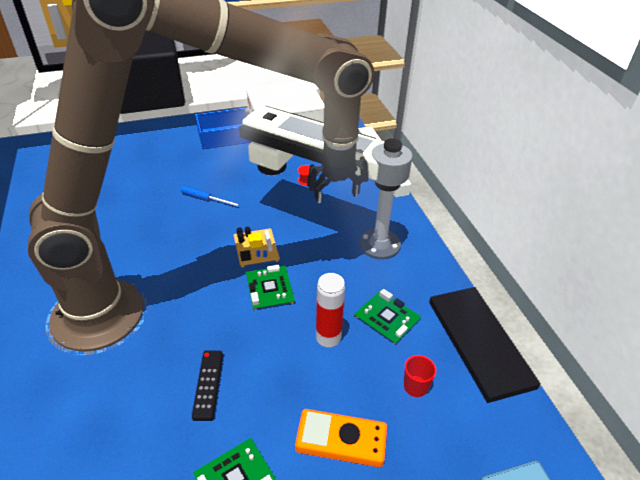

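The scene picture shows the boom over the tan board's side with its cap at (300,286) and tip at about (455,265). In the scene there are green boards at (338,247), (248,284) and (253,161). In the side view they are at (270,285), (388,315) and (235,475). I'll measure which of these has the largest y, then locate the post, the boom and the can.

```bash
cat > m.py <<'E'
from h import *
def load(n): return dict(np.load(n+'1.npz'))
S,D=load('scene'),load('side')
def chips(s):
    hsv=cv2.cvtColor(s['pixels'],cv2.COLOR_RGB2HSV)
    g=cv2.inRange(hsv,(50,100,60),(80,255,255)); 
    g=cv2.morphologyEx(g,cv2.MORPH_CLOSE,np.ones((5,5)))
    for c in cv2.findContours(g,cv2.RETR_EXTERNAL,cv2.CHAIN_APPROX_SIMPLE)[0]:
        if cv2.contourArea(c)<250: continue
        x,y,w,h=cv2.boundingRect(c);r=cv2.minAreaRect(c)
        m=cv2.boxPoints(r);q=np.array([ray(s,*p,0.0115)[:2] for p in m])
        print('green',(x,y,w,h),'ctr',q.mean(0).round(3),'sides',np.linalg.norm(q[1]-q[0]).round(3),np.linalg.norm(q[2]-q[1]).round(3))
for n,s in(('scene',S),('side',D)): print(n);chips(s)
for u,v in((338,247),(248,284),(253,161)):print('S chip',ray(S,u,v,.015).round(3))
for u,v in((270,285),(388,315),(235,475)):print('D chip',ray(D,u,v,.015).round(3))
print('cap S',ray(S,299,285,.348).round(3),'D',ray(D,392,145,.348).round(3))
for n,s in(('S',S),('D',D)):
    P=cloud(s);z=P[...,2]; hsv=cv2.cvtColor(s['pixels'],cv2.COLOR_RGB2HSV)
    reg=(P[...,0]>.5)&(P[...,0]<1.3)&(abs(P[...,1])<.6)
    m=reg&(z>.34)&(z<.356)&(hsv[...,2]<70); print(n,'cap',m.sum(),np.nanmedian(P[m],0),P[m].min(0) if m.any() else'',P[m].max(0) if m.any() else '')
    m=reg&(z>.309)&(z<.321)&(hsv[...,2]>120)&(hsv[...,1]<50); m=cv2.erode(m.astype(np.uint8),np.ones((3,3)))>0
    X=P[m][:,:2].astype(np.float32); 
    r=cv2.minAreaRect(X);print('boomtop',m.sum(),np.median(P[m][:,2]),r,cv2.boxPoints(r).round(3).tolist())
    m=reg&(z>.19)&(z<.21)&(P[...,1]<.1); print('can top',np.nanmedian(P[m],0),m.sum())
c=D['pixels'][240:345,210:330];cv2.imwrite('pics/crop.png',cv2.resize(c[:,:,::-1],None,fx=5,fy=5,interpolation=cv2.INTER_CUBIC))
E
python3 m.py
```

```text
sceneTraceback (most recent call last):
  File "m.py", line 13, in <module>
    for n,s in(('scene',S),('side',D)): print(n);chips(s)
                                                 ~~~~~^^^
  File "m.py", line 11, in chips
    m=cv2.boxPoints(r);q=np.array([ray(s,*p,0.0115)[:2] for p in m])
                                   ~~~^^^^^^^^^^^^^
  File "h.py", line 13, in ray
    K=np.array(s['intrinsics']);r=np.array(s['rotation'])@[(u-K[0,2])/K[0,0],(v-K[1,2])/K[1,1],1]
                                  ~~~~~~~~~~~~~~~~~~~~~~~^~~~~~~~~~~~~~~~~~~~~~~~~~~~~~~~~~~~~~~~
ValueError: matmul: Input operand 1 has a mismatch in its core dimension 0, with gufunc signature (n?,k),(k,m?)->(n?,m?) (size 3 is different from 4)
```

```bash
sed -i "s/np.array(s\['rotation'\])/R(s)/g" h.py; sed -i "2a from scipy.spatial.transform import Rotation\ndef R(s): return Rotation.from_quat(s['rotation']).as_matrix()" h.py; python3 m.py
```

```text
scene
green (227, 269, 42, 30) ctr [ 0.705 -0.21 ] sides 0.134 0.107
green (313, 234, 48, 30) ctr [ 0.438 -0.036] sides 0.113 0.142
green (235, 147, 36, 30) ctr [ 0.266 -0.501] sides 0.149 0.111
green (151, 122, 64, 58) ctr [ 0.347 -0.765] sides 0.266 0.206
side
green (193, 438, 83, 42) ctr [ 0.263 -0.497] sides 0.13 0.101
green (355, 292, 66, 51) ctr [ 0.701 -0.206] sides 0.118 0.15
green (246, 266, 49, 43) ctr [ 0.439 -0.034] sides 0.116 0.133
S chip [ 0.435 -0.032  0.015]
S chip [ 0.708 -0.206  0.015]
S chip [ 0.266 -0.499  0.015]
D chip [ 0.439 -0.034  0.015]
D chip [ 0.702 -0.211  0.015]
D chip [ 0.265 -0.5    0.015]
cap S [0.781 0.047 0.348] D [0.775 0.039 0.348]
S cap 190 [0.72970558 0.02263596 0.34677744] [ 0.5656091  -0.01133461  0.34010862] [0.80473748 0.06963427 0.35561006]
boomtop 2990 0.31596650945873217 ((0.6521241068840027, 0.1781960427761078), (0.0962853729724884, 0.4598575234413147), 45.12036895751953) [[0.45500001311302185, 0.3059999942779541], [0.781000018119812, -0.017999999225139618], [0.8489999771118164, 0.05000000074505806], [0.5230000019073486, 0.375]]
can top [ 0.54402901 -0.22366272  0.20042037] 249
D cap 281 [0.7663902  0.03025416 0.34726357] [ 0.55647062 -0.01580625  0.34004598] [0.79999592 0.06871242 0.35571765]
boomtop 1597 0.31649224396993003 ((0.6497244238853455, 0.1718139797449112), (0.0939975306391716, 0.4574658274650574), 45.14075469970703) [[0.45399999618530273, 0.30000001192092896], [0.7789999842643738, -0.023000000044703484], [0.8450000286102295, 0.04399999976158142], [0.5210000276565552, 0.3659999966621399]]
can top [ 0.54389783 -0.22576842  0.20001276] 562
```

View pics/crop.png

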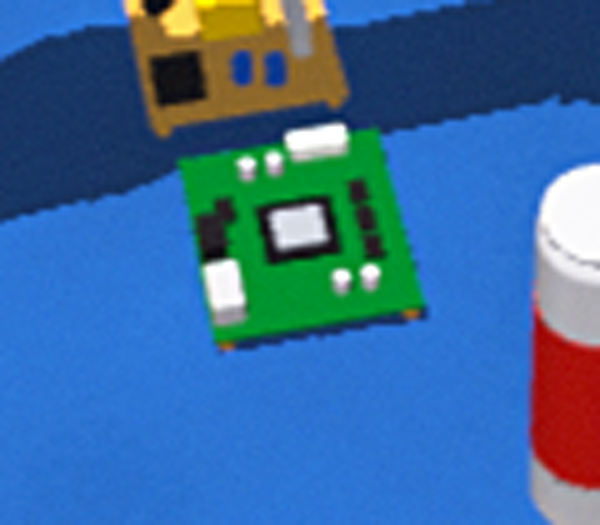

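The crop shows a green board with a black chip and grey square at crop (300,227), beside the tan board. It has y=-0.034, against -0.21 and -0.50 for the look-alikes, so it is the farthest left. It is 0.355 m from the post at (0.781, 0.041), which fits. The boom direction is -0.785 rad from -x and the target is about +0.22. I'll raise the arm, shut the gripper and cross to the park side.

>>> step_arm(
  plan=[
    {"xyz": [0,0,-0.06]},
    {"xyz": [0,0,-0.12]},
    {"xyz": [0,0,-0.17]},
    {"xyz": [0.05,0,-0.17]},
    {"xyz": [0.1,-0.005,-0.17]},
    {"xyz": [0.15,-0.01,-0.17]},
    {"xyz": [0.2,-0.015,-0.17]},
    {"xyz": [0.25,-0.02,-0.17]},
    {"xyz": [0.3,-0.02,-0.17]},
    {"xyz": [0.35,-0.02,-0.17]},
    {"xyz": [0.375,-0.02,-0.17]},
    {"xyz": [0.375,-0.02,-0.17]},
  ],
  gripper=1,
)

```text
invalid input
```

```bash
cat > b.py <<'E'
from h import *
post=np.array([.781,.041])
def boom(n,f=None):
    t=robot.get_state()['t'];s=snap(n,f);P=cloud(s);hsv=cv2.cvtColor(s['pixels'],cv2.COLOR_RGB2HSV)
    z=P[...,2];q=P[...,:2]-post;r=np.hypot(q[...,0],q[...,1])
    m=(z>.309)&(z<.322)&(r<.45)&(r>.1)&(hsv[...,2]>100)&(hsv[...,1]<60)
    q=q[m];a=np.arctan2(-q[:,1],-q[:,0]);phi=np.median(a)
    for _ in range(6):
        d=-np.array([np.cos(phi),np.sin(phi)]);tt=np.array([-d[1],d[0]])
        rr=q@d;l=q@tt;k=(rr>.15)&(rr<.42)
        lo,hi=[],[];c=[]
        for b in np.arange(.15,.42,.02):
            w=l[(rr>=b)&(rr<b+.02)]
            if len(w)>15 and .085<np.ptp(w)<.112: lo.append((w.min()+w.max())/2);c.append(b+.01)
        if not c: break
        phi+=np.median(np.array(lo)/np.array(c))
    return t,phi,len(c),m.sum(),rr.max()
if __name__=='__main__':
    import sys
    for n in sys.argv[1:]: print(n,*[round(float(x),4) for x in boom(n)])
    a=robot.get_state();print(a['t'],a['ee_pos'].round(4),a['wrist_force'].round(2))
E
python3 b.py scene side scene side
```

```text
scene 0.1 -0.8014 14.0 3948.0 0.4228
side 0.15 -0.789 11.0 1639.0 0.4236
scene 0.2 -0.8021 14.0 3934.0 0.4232
side 0.25 -0.7881 11.0 1645.0 0.4238
0.3 [ 0.6248 -0.      0.231 ] [-0.21 -0.68 -0.14]
```

>>> step_arm(
  plan=[
    {"xyz": [0,0,-0.06],"roll": 0},
    {"xyz": [0,0,-0.12],"roll": 0},
    {"xyz": [0,0,-0.17],"roll": 0},
    {"xyz": [0.05,0,-0.17],"roll": 0},
    {"xyz": [0.1,-0.005,-0.17],"roll": 0},
    {"xyz": [0.15,-0.01,-0.17],"roll": 0},
    {"xyz": [0.2,-0.015,-0.17],"roll": 0},
    {"xyz": [0.25,-0.02,-0.17],"roll": 0},
    {"xyz": [0.3,-0.02,-0.17],"roll": 0},
    {"xyz": [0.35,-0.02,-0.17],"roll": 0},
    {"xyz": [0.375,-0.02,-0.17],"roll": 0},
    {"xyz": [0.375,-0.02,-0.17],"roll": 0},
  ],
  gripper=1,
)

```text
t: 1.8
ee_pos: [0.6038, 0.3777, 0.4]
tool_rot: [0.706, 0.709, -0.001, -0.001]
wrist_force: [-0.1, -0.2, -0.5]
finger_gap: 0.0001
gripper_force: 0.0
```

```bash
python3 b.py scene side; python3 -c "
from h import *
snap('scene','scene2.png')"
```

```text
scene 1.8 -0.8024 13.0 3788.0 0.422
side 1.85 -0.7908 14.0 2376.0 0.4236
1.9 [0.6052 0.3744 0.401 ] [-0.05 -0.6  -0.04]
```

View pics/scene2.png

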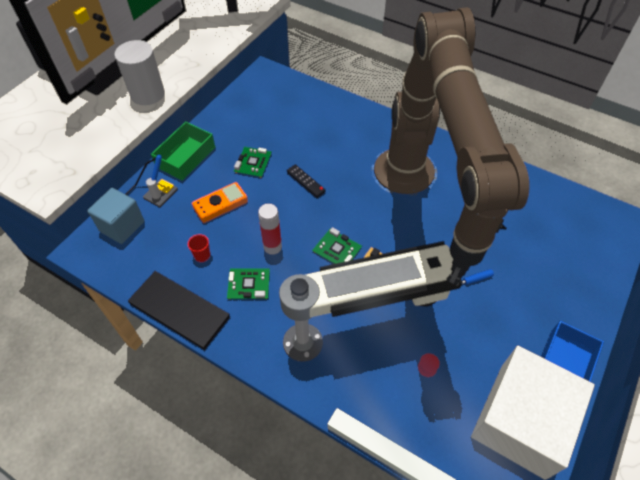

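The hand is at the boom's park-side flank, at about (462,272), with the boom unmoved. Next it goes down to 30 mm below the boom's top.

>>> step_arm(
  plan=[
    {"xyz": [0,0,0.05],"roll": 0},
    {"xyz": [0,0,0.1],"roll": 0},
    {"xyz": [0,0,0.115],"roll": 0},
    {"xyz": [0,0,0.115],"roll": 0},
  ],
)

```text
t: 2.45
ee_pos: [0.6054, 0.374, 0.2867]
tool_rot: [0.708, 0.707, -0.0, 0.0]
wrist_force: [0.3, -0.0, 0.4]
finger_gap: -0.0001
gripper_force: 0.0
```

```bash
python3 b.py scene side
```

```text
scene 2.45 -0.8024 11.0 3513.0 0.4182
side 2.5 -0.7888 11.0 2401.0 0.4265
2.55 [0.6061 0.3751 0.2889] [-0.81 -0.16  0.07]
```

>>> step_arm(
  plan=[
    {"xyz": [-0.0035,-0.0035,0],"roll": 0},
    {"xyz": [-0.007,-0.007,0],"roll": 0},
    {"xyz": [-0.0105,-0.0105,0],"roll": 0},
    {"xyz": [-0.014,-0.014,0],"roll": 0},
    {"xyz": [-0.0175,-0.0175,0],"roll": 0},
    {"xyz": [-0.021,-0.021,0],"roll": 0},
    {"xyz": [-0.0245,-0.0245,0],"roll": 0},
    {"xyz": [-0.028,-0.028,0],"roll": 0},
    {"xyz": [-0.0315,-0.0315,0],"roll": 0},
    {"xyz": [-0.033,-0.033,0],"roll": 0},
    {"xyz": [-0.033,-0.033,-0.03],"roll": 0},
    {"xyz": [-0.033,-0.033,-0.08],"roll": 0},
  ],
)

```text
t: 4.05
ee_pos: [0.5713, 0.3414, 0.3653]
tool_rot: [0.707, 0.707, -0.002, -0.0]
wrist_force: [0.6, 1.2, 0.0]
finger_gap: -0.0002
gripper_force: 0.0
```

```bash
python3 b.py scene side scene side
```

```text
scene 4.05 -0.6671 12.0 3538.0 0.419
side 4.1 -0.6471 13.0 2530.0 0.4222
scene 4.15 -0.6487 13.0 3559.0 0.4194
side 4.2 -0.6294 14.0 2530.0 0.4238
4.25 [0.5723 0.3422 0.3674] [ 0.04 -0.28 -0.75]
```

The boom is coasting at about 0.18 rad/s, so I'm crossing over the top to the far side ahead of it.

>>> step_arm(
  plan=[
    {"xyz": [-0.03,-0.008,-0.02],"roll": 0},
    {"xyz": [-0.08,-0.021,-0.035],"roll": 0},
    {"xyz": [-0.132,-0.035,-0.035],"roll": 0},
    {"xyz": [-0.184,-0.049,-0.035],"roll": 0},
    {"xyz": [-0.236,-0.063,-0.035],"roll": 0},
    {"xyz": [-0.288,-0.076,-0.035],"roll": 0},
    {"xyz": [-0.34,-0.09,-0.035],"roll": 0},
    {"xyz": [-0.392,-0.104,-0.035],"roll": 0},
    {"xyz": [-0.44,-0.117,-0.035],"roll": 0},
    {"xyz": [-0.472,-0.125,-0.01],"roll": 0},
    {"xyz": [-0.472,-0.125,0.04],"roll": 0},
    {"xyz": [-0.472,-0.125,0.079],"roll": 0},
  ],
)

```text
t: 5.75
ee_pos: [0.4455, -0.1303, 0.2845]
tool_rot: [0.708, 0.707, -0.001, -0.001]
wrist_force: [0.3, 0.7, 0.8]
finger_gap: 0.0
gripper_force: 0.0
```

```bash
python3 b.py scene side
```

```text
scene 5.75 -0.3657 14.0 3453.0 0.4216
side 5.8 -0.3442 9.0 1938.0 0.4202
5.85 [ 0.4439 -0.1295  0.2827] [0.25 0.8  0.68]
```

>>> step_arm(
  plan=[
    {"xyz": [0,0,0],"roll": -6},
    {"xyz": [0,0,0],"roll": -12},
    {"xyz": [0,0,0],"roll": -12},
    {"xyz": [0,0,0],"roll": -12},
    {"xyz": [0,0,0],"roll": -12},
    {"xyz": [0,0,0],"roll": -12},
    {"xyz": [0,0,0],"roll": -12},
    {"xyz": [0,0,0],"roll": -12},
  ],
)

```text
t: 6.85
ee_pos: [0.447, -0.13, 0.2873]
tool_rot: [0.629, 0.777, -0.0, -0.0]
wrist_force: [-0.2, 0.3, 0.0]
finger_gap: 0.0002
gripper_force: 0.0
```

```bash
python3 b.py scene side scene side
```

```text
scene 6.85 -0.179 13.0 3295.0 0.4213
side 6.9 -0.1601 9.0 2157.0 0.4199
scene 6.95 -0.1648 14.0 3310.0 0.4201
side 7.0 -0.1489 10.0 2179.0 0.4199
7.05 [ 0.447  -0.13    0.2873] [ 0.32  0.36 -0.2 ]
```

>>> step_arm(
  plan=[
    {"xyz": [0.02,0,0],"roll": 0},
    {"xyz": [0.042,0,0],"roll": 0},
    {"xyz": [0.042,0,0],"roll": 0},
    {"xyz": [0.042,0,0],"roll": 0},
    {"xyz": [0.042,0,0],"roll": 0},
  ],
)

```text
t: 7.68
ee_pos: [0.4384, -0.0898, 0.2873]
tool_rot: [0.63, 0.777, -0.0, 0.0]
wrist_force: [-0.2, -0.2, 0.1]
finger_gap: 0.0001
gripper_force: 0.0
```

```bash
python3 b.py scene side scene side
```

```text
scene 7.675 -0.0531 14.0 3213.0 0.4197
side 7.725 -0.0411 10.0 2332.0 0.4192
scene 7.775 -0.0367 14.0 3195.0 0.4205
side 7.825 -0.0228 9.0 2333.0 0.4197
7.875 [ 0.4383 -0.0893  0.2872] [-0.16  0.27 -0.49]
```

>>> step_arm(
  plan=[
    {"xyz": [0,0,0],"roll": 0},
    {"xyz": [0,0,0],"roll": 0},
    {"xyz": [0,0,0],"roll": 0},
    {"xyz": [0,0,0],"roll": 0},
    {"xyz": [0,0,0],"roll": 0},
    {"xyz": [0,0,0],"roll": 0},
    {"xyz": [-0.0029,0,0],"roll": 0},
    {"xyz": [-0.0058,0,0],"roll": 0},
    {"xyz": [-0.0087,0,0],"roll": 0},
    {"xyz": [-0.0116,0,0],"roll": 0},
    {"xyz": [-0.0145,0,0],"roll": 0},
    {"xyz": [-0.0174,0,0],"roll": 0},
  ],
)

```text
t: 9.38
ee_pos: [0.442, -0.1062, 0.2873]
tool_rot: [0.629, 0.777, 0.0, 0.0]
wrist_force: [-0.1, -0.8, 0.9]
finger_gap: -0.0001
gripper_force: 0.3
```

>>> step_arm(
  plan=[
    {"xyz": [-0.0029,0,0],"roll": 0},
    {"xyz": [-0.0058,0,0],"roll": 0},
    {"xyz": [-0.0087,0,0],"roll": 0},
    {"xyz": [-0.0116,0,0],"roll": 0},
    {"xyz": [-0.0145,0,0],"roll": 0},
    {"xyz": [-0.0174,0,0],"roll": 0},
    {"xyz": [-0.03,0,0],"roll": 0},
  ],
)

```text
t: 10.25
ee_pos: [0.4483, -0.1353, 0.2874]
tool_rot: [0.629, 0.778, 0.0, 0.0]
wrist_force: [0.5, 0.1, 0.4]
finger_gap: -0.0
gripper_force: 0.0
```

```bash
python3 b.py scene side scene side scene side
```

```text
scene 10.25 0.2006 14.0 2965.0 0.4174
side 10.3 0.2038 8.0 2372.0 0.4188
scene 10.35 0.198 14.0 2984.0 0.4191
side 10.4 0.2038 8.0 2368.0 0.4188
scene 10.45 0.1982 14.0 2981.0 0.4176
side 10.5 0.2059 8.0 2353.0 0.4184
10.55 [ 0.4481 -0.1352  0.2872] [ 0.83  0.45 -0.35]
```

>>> step_arm(
  plan=[
    {"xyz": [-0.03,0,0],"roll": 0},
    {"xyz": [-0.03,0,0],"roll": 0},
    {"xyz": [-0.03,0,0],"roll": 0},
    {"xyz": [-0.03,0,0],"roll": 0},
    {"xyz": [-0.03,0,0],"roll": 0},
    {"xyz": [-0.03,0,0],"roll": 0},
    {"xyz": [-0.03,0,0],"roll": 0},
    {"xyz": [-0.03,0,0],"roll": 0},
  ],
)

```text
t: 11.55
ee_pos: [0.4544, -0.1646, 0.2873]
tool_rot: [0.629, 0.777, 0.0, 0.0]
wrist_force: [-1.1, 0.5, 0.4]
finger_gap: 0.0003
gripper_force: 0.0
```

```bash
python3 b.py scene side scene side scene side; python3 - <<'E'
from h import *
s=snap('side');cv2.imwrite('pics/side3.png',cv2.resize(s['pixels'][120:340,180:440][:,:,::-1],None,fx=3,fy=2.7))
# chip fit in initial pics: dark+grey chip inside the board
for n,(x,y) in(('scene',(338,248)),('side',(270,285))):
    q=dict(np.load(n+'1.npz'));h=cv2.cvtColor(q['pixels'],cv2.COLOR_RGB2HSV)
    m=((h[...,1]<60)&(h[...,2]>130)).astype(np.uint8)
    w=np.zeros_like(m);w[y-9:y+10,x-10:x+11]=1
    nn,l,st,c=cv2.connectedComponentsWithStats(m*w)
    for i in range(1,nn):
        if st[i,4]>15: print(n,c[i].round(2),st[i].tolist(),ray(q,*c[i],.015).round(4))
E
```

```text
scene 11.55 0.2003 14.0 3061.0 0.4185
side 11.6 0.2051 7.0 2434.0 0.4192
scene 11.65 0.2007 14.0 3074.0 0.4191
side 11.7 0.2056 7.0 2432.0 0.4203
scene 11.75 0.2023 14.0 3075.0 0.4181
side 11.8 0.2077 7.0 2421.0 0.4199
11.85 [ 0.4544 -0.1646  0.2873] [-0.7   0.33 -0.16]
scene [336.72 246.83] [333, 243, 9, 8, 46] [ 0.4369 -0.0356  0.015 ]
side [269.2 284.8] [264, 281, 12, 9, 80] [ 0.437  -0.0329  0.015 ]
```

View pics/side3.png

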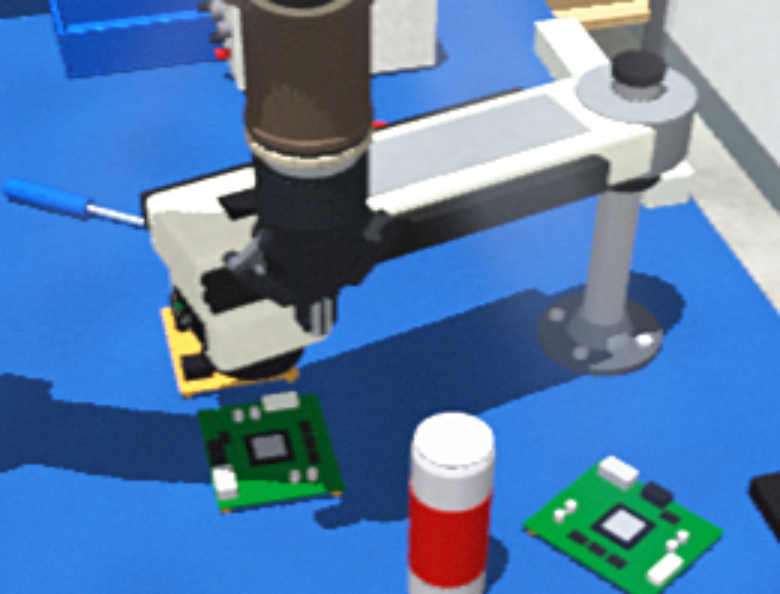

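The side view shows the microscope hanging beside and over the tan and green boards. The chip is at crop (268,447), the lens is near it and the hand is clear of the bumper. I'll withdraw the arm and check for drift.

>>> step_arm(
  plan=[
    {"xyz": [-0.03,0,-0.02],"roll": 0},
    {"xyz": [-0.07,0,-0.06],"roll": 0},
    {"xyz": [-0.12,0,-0.1],"roll": 0},
    {"xyz": [-0.15,0,-0.1],"roll": 0},
    {"xyz": [-0.15,0,-0.1],"roll": 0},
    {"xyz": [-0.15,0,-0.1],"roll": 0},
    {"xyz": [-0.15,0,-0.1],"roll": 0},
    {"xyz": [-0.15,0,-0.1],"roll": 0},
  ],
)

```text
t: 12.9
ee_pos: [0.4856, -0.3105, 0.3874]
tool_rot: [0.629, 0.778, 0.0, -0.0]
wrist_force: [-0.1, 0.3, 0.3]
finger_gap: -0.0002
gripper_force: 0.0
```

```bash
python3 b.py scene side scene side scene side; python3 - <<'E'
from h import *
s=snap('side');cv2.imwrite('pics/side4.png',cv2.resize(s['pixels'][120:340,180:440][:,:,::-1],None,fx=3,fy=2.7))
for n in('scene','side'):np.savez(n+'4.npz',**snap(n))
E
```

```text
scene 12.9 0.2038 14.0 3086.0 0.4181
side 12.95 0.2124 8.0 2178.0 0.419
scene 13.0 0.2039 14.0 3095.0 0.4178
side 13.05 0.2112 8.0 2177.0 0.4189
scene 13.1 0.2025 14.0 3068.0 0.4177
side 13.15 0.2123 8.0 2192.0 0.4188
13.2 [ 0.4855 -0.3112  0.3874] [-0.88 -0.02 -0.34]
```

View pics/side4.png

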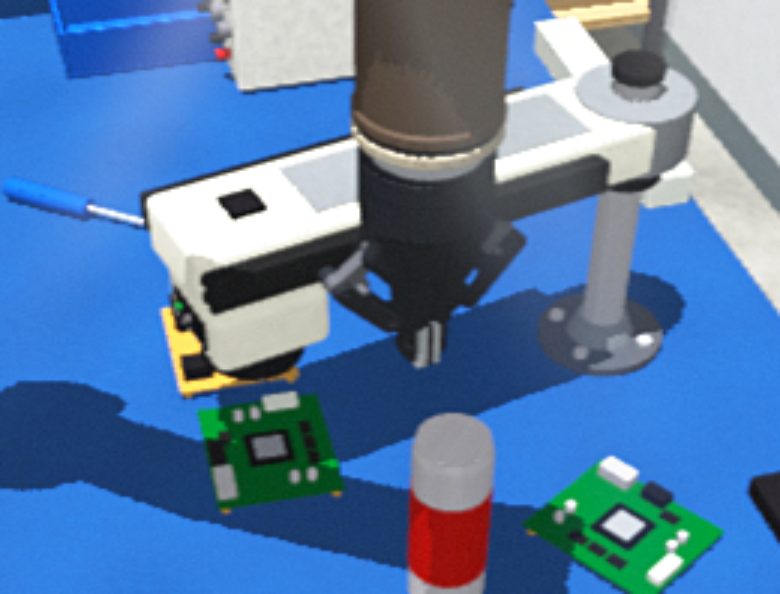

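The hand is clear in the picture, and the boom reads within about 3 mm of the target. I'll wait out the rest period and recheck.

>>> step_arm(
  plan=[
    {"xyz": [0,0,0],"roll": 0},
    {"xyz": [0,0,0],"roll": 0},
    {"xyz": [0,0,0],"roll": 0},
    {"xyz": [0,0,0],"roll": 0},
    {"xyz": [0,0,0],"roll": 0},
    {"xyz": [0,0,0],"roll": 0},
    {"xyz": [0,0,0],"roll": 0},
    {"xyz": [0,0,0],"roll": 0},
    {"xyz": [0,0,0],"roll": 0},
    {"xyz": [0,0,0],"roll": 0},
    {"xyz": [0,0,0],"roll": 0},
    {"xyz": [0,0,0],"roll": 0},
  ],
)

```text
t: 14.85
ee_pos: [0.4856, -0.3113, 0.3873]
tool_rot: [0.629, 0.777, 0.0, 0.0]
wrist_force: [-1.5, -0.2, 0.1]
finger_gap: 0.0002
gripper_force: 0.0
```

>>> step_arm(
  plan=[
    {"xyz": [0,0,0],"roll": 0},
    {"xyz": [0,0,0],"roll": 0},
    {"xyz": [0,0,0],"roll": 0},
    {"xyz": [0,0,0],"roll": 0},
    {"xyz": [0,0,0],"roll": 0},
    {"xyz": [0,0,0],"roll": 0},
    {"xyz": [0,0,0],"roll": 0},
    {"xyz": [0,0,0],"roll": 0},
    {"xyz": [0,0,0],"roll": 0},
    {"xyz": [0,0,0],"roll": 0},
    {"xyz": [0,0,0],"roll": 0},
    {"xyz": [0,0,0],"roll": 0},
  ],
)

```text
t: 16.35
ee_pos: [0.4856, -0.3114, 0.3873]
tool_rot: [0.629, 0.777, 0.0, 0.0]
wrist_force: [-0.3, 0.1, -0.4]
finger_gap: 0.0004
gripper_force: 0.0
```

>>> step_arm(
  plan=[
    {"xyz": [0,0,0],"roll": 0},
    {"xyz": [0,0,0],"roll": 0},
    {"xyz": [0,0,0],"roll": 0},
    {"xyz": [0,0,0],"roll": 0},
    {"xyz": [0,0,0],"roll": 0},
    {"xyz": [0,0,0],"roll": 0},
    {"xyz": [0,0,0],"roll": 0},
    {"xyz": [0,0,0],"roll": 0},
    {"xyz": [0,0,0],"roll": 0},
    {"xyz": [0,0,0],"roll": 0},
    {"xyz": [0,0,0],"roll": 0},
    {"xyz": [0,0,0],"roll": 0},
  ],
)

```text
t: 17.85
ee_pos: [0.4856, -0.3114, 0.3873]
tool_rot: [0.629, 0.777, 0.0, 0.0]
wrist_force: [1.0, 0.1, 1.1]
finger_gap: -0.0003
gripper_force: 0.0
```

```bash
python3 b.py scene side scene side scene side; python3 - <<'E'
from h import *
# cross-check: lens ring bottom seen by side camera (z<.17) vs chip
for n in('scene','side'):
    s=snap(n);P=cloud(s);m=(P[...,2]>.145)&(P[...,2]<.165)&(abs(P[...,0]-.43)<.1)&(abs(P[...,1]+.03)<.1)
    if m.sum()>20: print(n,m.sum(),P[m].min(0).round(3),P[m].max(0).round(3))
E
```

```text
scene 17.85 0.2052 14.0 3090.0 0.418
side 17.9 0.2111 8.0 2179.0 0.4189
scene 17.95 0.2013 14.0 3081.0 0.4169
side 18.0 0.2095 8.0 2172.0 0.4185
scene 18.05 0.2026 14.0 3089.0 0.4187
side 18.1 0.2137 8.0 2180.0 0.4186
18.15 [ 0.4855 -0.3114  0.3873] [ 0.36 -0.04  0.72]
side 132 [ 0.388 -0.079  0.147] [ 0.469 -0.03   0.165]
```

```bash
python3 -c "
from workcell import robot
print(robot.close_job())"
```

```text
the job is handed in; nothing more can be done
None
```

The job is handed in at about 18 s: the microscope lens stands at rest over the main board's chip, about 3 mm off along its swing and up to 8 mm off along the boom, which swinging cannot change. It sat untouched there for over 5 s, and the arm came near nothing else on the bench.

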